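# Put a tool battery away in the lift-up-door battery locker

## Task

Put the tool battery that is standing on the bench away in the grey steel battery locker: raise the locker's lift-up door by its black pull until the stay locks and the door stands up by itself, and stand the battery upright on the floor beside the one already stored. Then unlock the stay, which is done by lifting the door on to the very end of its travel, and lower the door by hand, without letting it drop, until it is fully shut. Set the battery down gently, and do not disturb the stored battery or the other things on the bench.

Things in the scene. Friction and masses are not known exactly. Their poses are not given: they have to be found in the camera images.
- locker: Fixed grey sheet-steel bench locker, slanting door. 216 mm deep (x), 300 wide (y), 135 high. Origin: centre of underside; +x to its back, +y left, yaw within 0.15 rad of facing the robot. Floor 10 above bench, free from x=-102 (front sill, 72 high) to +102, y=-144 to +144; roofed behind x=+53. The stay (quadrant, pawl) is outside on the +y cheek, 20 proud: no need to touch it.
- door (a joint): Door angle, rad: 0 shut (sloping 17 deg down to the robot), grows as it is lifted; stop at 1.87, upright. Panel 162 mm long, 282 wide, 10 thick, 3 N at the pull; falls shut if not held or locked. Stay locks as it is raised past 1.61; let go, it stands at 1.59. From there lift past 1.81 to the stop: unlocked, can be lowered. If unlocked too soon, shut it (re-arms the stay) and raise again.
- pawl (a joint): Angle of the stay's small steel pawl, rad: about 0 = engaged (ready with the door down; holding the door when it is up and let go), 0.42 = thrown off, door free to be lowered. A spring plunger snaps it to either side of 0.19. Raising the door to its stop throws it off; the last 0.08 rad of shutting throws it back on. While the door is being raised it reads up to 0.15 as the tooth passes.
- door_pull (a point): Grip point of the door's black plastic pull, a tab 34 mm wide (locker y), 14 thick, 42 out from the middle of the door's free edge, in its plane; 187 from the hinge. Shut: 68 above bench, 28 before the locker's front; upright: 310 up. Pinch it from above across the 34 (fingers closing along locker y): it pivots between the pads.
- door_hinge (a point): Point on the door's hinge axis, mid-width, 123 mm above the bench, at x = +43 mm, y = 0 of the locker. The axis runs along the locker's y. Overhead, a timber rack hangs from 0.63 m above the bench upwards beyond world x = 0.65 m: with the door up, keep the arm clear of it, e.g. by tilting the tool so that the wrist leans back to the robot.
- battery: Battery to put away: black slide-in tool battery, green top, 63 (its x) x 75 (y) x 60 mm high, 0.45 to 0.85 kg, standing on the bench left of the locker. Origin: centre of underside, z up. The lower 42 mm is a plain box, 62 in x by 76 in y: grip it there across x. Above that 50 x 70 up to 54 mm, then two thin rails.
- stored_battery: An identical battery standing in the locker's left half: about x = -0.05, y = +0.07 m in the locker's frame, turned about 90 degrees (its x along the locker's y). Leave it in place. Origin: centre of underside.
- tape_measure: Bystander: yellow tape measure, 38 x 80 x 64 mm, standing on the bench left of the locker (it and the battery may swap places). Origin: centre of underside.
- masking_tape: Bystander: roll of masking tape, 96 mm across, 25 mm high, lying flat near the bench's front edge. Origin: centre of underside.

How it is judged:
On the way, in this order (a step that is already met when the one before it is completed fails the run):
1. the door is raised, its stay has locked, and it stands by itself, untouched (value of joint door above 1.54 rad and value of joint pawl below 0.1 rad and contact force between each of the arm, the fingers and locker below 0.2 N and velocity of joint door between -0.1 and 0.1 rad/s), for 0.3 s.
2. the battery stands upright on the locker's floor, let go, with the door still locked up (value of joint door above 1.54 rad and value of joint pawl below 0.1 rad and x of battery in the frame of locker between -0.075 and 0.075 m and y of battery in the frame of locker between -0.115 and 0.115 m and z of battery in the frame of locker between 0.004 and 0.017 m and angle between battery's own z axis and vertical below 0.12 rad and contact force between the fingers and battery below 0.1 N and linear speed of battery below 0.02 m/s), for 0.2 s.
3. the stay is unlocked: the door is lifted to the top and the pawl is thrown off (value of joint door above 1.65 rad and value of joint pawl above 0.3 rad), for 0.05 s.
At the end, for the whole second after the job is handed in: The door is fully shut (within 0.04 rad) with its stay re-armed; the battery stands upright (within 0.12 rad) and at rest on the locker's floor, wholly inside; the stored battery stands within 20 mm of where it was (value of joint door below 0.04 rad and value of joint pawl below 0.1 rad and x of battery in the frame of locker between -0.075 and 0.075 m and y of battery in the frame of locker between -0.115 and 0.115 m and z of battery in the frame of locker between 0.004 and 0.017 m and angle between each of battery, stored_battery's own z axis and vertical below 0.12 rad and linear speed of battery below 0.02 m/s and distance of stored_battery from where it was at the start of the episode below 0.02 m); the robot touches nothing.
It fails at once if the door is let drop (it swings down faster than 3 rad/s) (velocity of joint door below -3 rad/s).
It fails at once if the battery is dropped or slammed into the locker (over 0.5 m/s within 30 mm of its floor) (x of battery in the frame of locker between -0.1 and 0.1 m and y of battery in the frame of locker between -0.14 and 0.14 m and z of battery in the frame of locker below 0.04 m and linear speed of battery above 0.5 m/s).
It fails at once if the stored battery is pushed more than 20 mm (distance of stored_battery from where it was at the start of the episode above 0.02 m).
It fails at once if the tape measure or the masking tape is knocked away (more than 30 mm) (distance of any of tape_measure, masking_tape from where it was at the start of the episode above 0.03 m).
It also fails if it takes over 72 s, if anything falls off the work surface, if the arm or the gripper's body presses on something with over 40 N, if the wrist force passes 120 N, or if a joint passes its speed limit or range.

## Robot

A 6-joint arm with a two-finger parallel gripper is mounted at the origin on a cart in front of the work surface, level with it; the furniture and walls round the work are solid. World frame = base frame: x ahead of the robot, y to its left, z up, the work surface at z = 0. Lengths are in m, angles in rad, forces in N, time in s.
With the tool pointing down it reaches from about 0.3 to 0.75 m from the base axis. Payload 8.5 kg.
Tool frame: the origin (TCP) lies at the very end of the fingers, on their centre line; the grasp point (between the pads) lies 19 mm behind it; z points along the fingers, y is the line along which they close (so a half turn about z gives the same grasp; the last joint's range is limited). The gripper opens to 88 mm and grips with 3 to 60 N. Pads are 18 mm wide; open, the fingers measure 123 mm over their backs; the gripper's body (75 mm by 187 mm) begins 45 mm behind the grasp point.
Start: joints at [0.932, 0.381, 1.297, -0, 1.464, -0.215], TCP at [0.226, 0.501, 0.239] pointing down, gripper open.
Joint ranges: [-3.11, 3.11], [-0.89, 2.33], [0.22, 2.48], [-1.42, 4.56], [0.17, 2.85], [-2.88, 2.88]. Speed limits (rad/s): [2.39, 2.39, 3.14, 3.14, 3.14, 3.14].

## Interface

Orientations are given as [roll, pitch, yaw] about the fixed x, y, z axes, in that order (R = Rz(yaw) Ry(pitch) Rx(roll)).
In Python, from rig import read_state, capture, get_calibration, close_job gives the robot as it stands. The module is installed in compiled form; this text tells all that it offers.
- The arm moves only by the tool apply_moves, never from a script. Its argument "commands" is one flat list of numbers, 7 for each row, row after row: the shift along the tool's x, y, z in cm, then the turn, a rotation vector about the tool's x, y, z in rad, then the opening, from 0 (shut) to 1 (fully open). In form: [dx, dy, dz, ax, ay, az, grip, dx, dy, dz, ax, ay, az, grip, ...]. A call has 1 to 10 rows; each row shifts and turns the commanded pose from where the row before left it, along the tool's axes as they then stand; what a row does not reach is not made up. A row lasts 1/10 s, in which the tool goes at most 50 mm and 8.59 degrees, less where a joint would pass 70% of its speed; a pose out of reach is approached as far as the arm can. A call is refused whole if a number of a shift passes 5 or a number of a turn 0.15, either way. A call with a gripper value outside its range is refused whole. The fingers move at their own pace and stop on an object; "force" is the grip in N (left out, the last holds). Time passes only in rows, so rows that do not move let the fingers close. It gives the time, the measured TCP pose, the force, the opening and the grip force at its end, in the units of the state.
- read_state(): the state, without advancing time (a new reading comes with each control period).
- capture(name): name is "scene" or "top" or "wrist"; returns the picture (384x512x3 uint8, red, green, blue); there is no depth.
- get_calibration(name): a dict with "K" (3x3 intrinsics, pixels), "origin" and "orientation" of the camera in the world; the wrist camera has in their place "mount" (4x4, takes a point from camera to tool coordinates, whose origin is the TCP and whose axes are the flange's). Camera axes: x right, y down, z forward; pixel columns grow to the right and rows downward; lengths in m; the calibration is good to about 2 mm. A picture is of the moment at which its call begins: read the wrist's pose just before it. get_calibration takes no time and is no camera call.
- close_job(): hands the job in; it is judged then, once.
The state is a dict: "t": time; "q": joint angles; "joint_vel": joint speeds; "tau": joint torques, N m; "tool_pos": TCP position; "tool_rot": TCP orientation; "contact_force": force on the tool from outside, world axes, zero at the start; "wrist_torque": the same for the moment, N m; "gripper_width": finger opening in m; "grasp_force": force on a finger pad.
Only numpy, scipy, OpenCV 4.12 (cv2) and the standard library are available. Lean on these libraries where they do the work, as an engineer would, in place of code of your own. Each camera call takes 0.05 s, during which the arm holds its last target. There are 200 camera calls.

## Working session

There is one attempt and no reset: what is moved stays moved. The work goes in short steps, Python scripts to look and compute and a tool call to move; the robot and the scene stay as the last step left them, time stands still between calls to the robot, and variables do not carry over. Pictures are saved under pics/ and viewed, at most 10 in all, crops included, and the job is handed in when it is done.

Besides the shell and the picture viewer there is one more tool, called after "Request:" as name(argument=value, ...), one argument or row to a line, values as JSON. apply_moves: Moves the arm, as the interface text tells. Its arguments: {"type":"object","properties":{"commands":{"type":"array","items":{"type":"number"}},"force":{"type":"number"}},"required":["commands"]}

```bash
mkdir -p pics
python3 - <<'E'
from rig import *
import cv2,numpy as np
s=read_state();print(s)
for n in("scene","top","wrist"):
    c=get_calibration(n);print(n,c)
a=capture("scene");b=capture("top")
cv2.imwrite("pics/s0.png",a[...,::-1]);cv2.imwrite("pics/t0.png",b[...,::-1])
E
```

```text
{'t': 0.0, 'q': array([ 9.31723126e-01,  3.81175079e-01,  1.29824272e+00, -6.90652290e-06,
        1.46358106e+00, -2.15337210e-01]), 'joint_vel': array([-0.00143182, -0.00071113,  0.00015193,  0.00148577,  0.00183005,
        0.00145326]), 'tau': array([-1.08123702e-03, -4.37934101e+01, -2.24553859e+01,  7.13342079e-02,
        3.53414600e-02, -1.14632594e-04]), 'tool_pos': array([0.22599801, 0.50112237, 0.23815508]), 'tool_rot': array([-3.14021746e+00, -2.93766533e-04,  2.71785721e+00]), 'contact_force': array([-0.28750567, -0.29450172,  0.36703128]), 'wrist_torque': array([ 0.02493936, -0.00683543, -0.00833069]), 'grasp_force': 0.0, 'gripper_width': 0.08779045200536119}
scene {'K': array([[355.40287739,   0.        , 245.14077112],
       [  0.        , 355.40287739, 193.39765659],
       [  0.        ,   0.        ,   1.        ]]), 'origin': array([ 0.12124279, -0.25480191,  0.74641894]), 'orientation': array([-2.44847305,  0.01041436, -0.83019667])}
top {'K': array([[354.4188593 ,   0.        , 259.63417236],
       [  0.        , 354.4188593 , 189.55590451],
       [  0.        ,   0.        ,   1.        ]]), 'origin': array([0.34636378, 0.12142485, 0.91737227]), 'orientation': array([-2.94984784, -0.0229829 , -1.56816939])}
wrist {'K': array([[285.29030921,   0.        , 258.25023798],
       [  0.        , 285.29030921, 195.46750652],
       [  0.        ,   0.        ,   1.        ]]), 'mount': array([[-8.86320772e-04, -9.53594846e-01, -3.01091488e-01,
         7.85750131e-02],
       [ 9.99999599e-01, -8.05762169e-04, -3.91740614e-04,
         4.74955182e-04],
       [ 1.30953700e-04, -3.01091715e-01,  9.53595177e-01,
        -1.45584558e-01],
       [ 0.00000000e+00,  0.00000000e+00,  0.00000000e+00,
         1.00000000e+00]])}
```

View pics/s0.png

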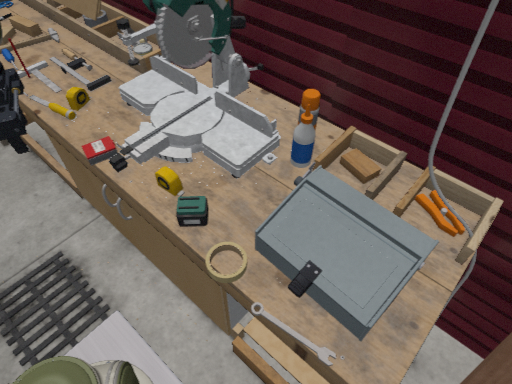

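View pics/t0.png

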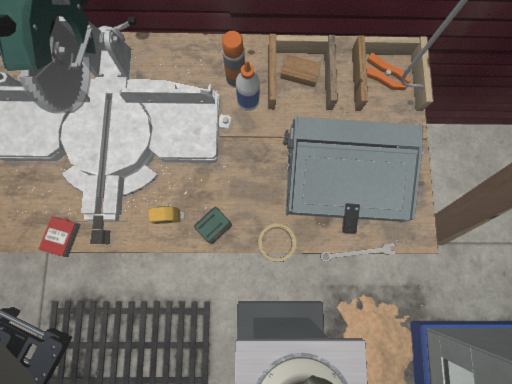

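The scene view shows the locker at about (345,245), the pull at (305,278), the battery at (192,210), the tape measure at (168,180) and the masking tape at (226,262). In the top view the pull is at (351,218), the battery at (213,225), the tape measure at (164,214), the masking tape at (277,243), and the locker body spans (290–420, 118–220).

```bash
cat > h.py <<'E'
from rig import *
import cv2,numpy as np
from scipy.spatial.transform import Rotation as R
def rot(e): return R.from_euler('xyz',e).as_matrix()
def cam(n,s=None):
    c=get_calibration(n)
    if n=="wrist":
        s=s or read_state();M=c["mount"];T=rot(s["tool_rot"])
        return c["K"],T@M[:3,3]+s["tool_pos"],T@M[:3,:3]
    return c["K"],c["origin"],rot(c["orientation"])
def ray(n,p,s=None):
    K,o,A=cam(n,s);p=np.atleast_2d(np.float64(p))
    d=(A@np.linalg.inv(K)@np.c_[p,np.ones(len(p))].T).T
    return o,d
def onz(n,p,z,s=None):
    o,d=ray(n,p,s);return o+d*((z-o[2])/d[:,2])[:,None]
def proj(n,X,s=None):
    K,o,A=cam(n,s);q=(K@A.T@(np.atleast_2d(X)-o).T).T;return q[:,:2]/q[:,2:]
def blob(m,near):
    n,l,st,c=cv2.connectedComponentsWithStats(m.astype(np.uint8))
    i=min((i for i in range(1,n) if st[i,4]>40),key=lambda i:np.hypot(*(c[i]-near)))
    return l==i
def rect(m):
    c,_=cv2.findContours(m.astype(np.uint8),cv2.RETR_EXTERNAL,cv2.CHAIN_APPROX_NONE)
    return max(c,key=cv2.contourArea)[:,0,:]
E
python3 - <<'E'
from h import *
for n,img,pb,pp,pt,pm in(("top","t0",(213,225),(351,218),(164,214),(277,243)),("scene","s0",(192,210),(305,278),(168,180),(226,262))):
    a=cv2.imread(f"pics/{img}.png");h=cv2.cvtColor(a,cv2.COLOR_BGR2HSV)
    H,S,V=[h[...,i].astype(int) for i in range(3)]
    print(n,"bat hsv",h[pb[1],pb[0]],"pull",h[pp[1],pp[0]],"locker",h[pp[1]-50,pp[0]+10],"tape",h[pt[1],pt[0]])
    m=blob((H>65)&(H<100)&(S>90)&(V<140),pb);c=rect(m)
    for z in(.054,):
        w=onz(n,c,z);r=cv2.minAreaRect((w[:,:2]*1000).astype(np.float32));print(" bat",m.sum(),r)
    m=blob(V<60,pp);c=rect(m)
    for z in (.068,.075):
        w=onz(n,c,z);r=cv2.minAreaRect((w[:,:2]*1000).astype(np.float32));print(" pull",m.sum(),z,r)
    m=blob((H>18)&(H<32)&(S>150)&(V>80),pt);w=onz(n,rect(m),.06);print(" tape",cv2.minAreaRect((w[:,:2]*1000).astype(np.float32)))
    # locker
    m=blob((H>85)&(H<115)&(S>20)&(S<90)&(V>60),(352,170) if n=="top" else (345,245))
    r=cv2.approxPolyDP(rect(m)[:,None],4,True)[:,0];print(" lock",m.sum(),r.tolist())
E
```

```text
top bat hsv [ 78  62 107] pull [60  4 63] locker [ 95  20 138] tape [ 20 145 195]Traceback (most recent call last):
  File "<stdin>", line 6, in <module>
  File "h.py", line 21, in blob
    i=min((i for i in range(1,n) if st[i,4]>40),key=lambda i:np.hypot(*(c[i]-near)))
ValueError: min() iterable argument is empty
```

Run:
```python
import cv2
a=cv2.imread("pics/t0.png");cv2.imwrite("pics/t0c.png",cv2.resize(a[100:250,270:440],None,fx=4,fy=4,interpolation=cv2.INTER_CUBIC)[:600])
```

```text
(no output)
```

View pics/t0c.png

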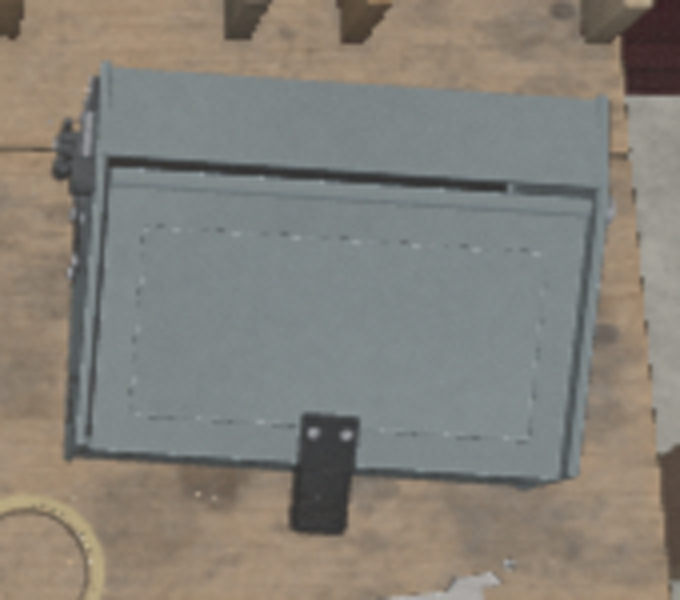

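The zoomed crop shows the roof's rear corners at (296.2,116.2) and (421.8,124.5) in full-picture pixels. The front bottom corners are near (287.5,214.5) and (414,219), and the tip of the pull is at about (350,233). The stay is on the left cheek.

Run:
```python
from h import *
p=onz("top",[(296.2,116.2),(421.8,124.5)],.135);e=p[0]-p[1]
print("width",np.hypot(*e[:2]));yaw=np.arctan2(-e[0],e[1]);print("yaw",yaw)
ux=np.array([np.cos(yaw),np.sin(yaw)]);uy=np.array([-ux[1],ux[0]])
L=p[:,:2].mean(0)-.108*ux;print("L",L)
g=L+ux*-.136;print("pull grip pred",g,"px",proj("top",[*g,.068]),proj("scene",[*g,.068]))
print("hinge",L+.043*ux)
print("roof rear corner in scene",proj("scene",np.c_[p[:,:2],[.135]*2]))
print("front top of sill corners pred top",proj("top",[[*(L-.108*ux+s*.15*uy),.072] for s in(1,-1)]))
print("pull tip at z .065:",onz("top",[(350,232.8)],.062))
for n,img,pb,pp,pt,pm in(("top","t0",(213,225),(351,218),(164,214),(277,243)),("scene","s0",(192,210),(305,278),(168,180),(226,262))):
    a=cv2.imread(f"pics/{img}.png");h=cv2.cvtColor(a,cv2.COLOR_BGR2HSV)
    H,S,V=[h[...,i].astype(int) for i in range(3)]
    m=blob((H>60)&(H<100)&(S>40)&(V<150),pb);c=rect(m)
    w=onz(n,c,.054);print(" bat",m.sum(),cv2.minAreaRect((w[:,:2]*1000).astype(np.float32)),"px",cv2.minAreaRect(c))
    m=blob((V<85)&(S<70),pp);w=onz(n,rect(m),.075);print(" pull",m.sum(),cv2.minAreaRect((w[:,:2]*1000).astype(np.float32)))
    m=blob((H>15)&(H<32)&(S>110)&(V>80),pt);w=onz(n,rect(m),.06);print(" tape",cv2.minAreaRect((w[:,:2]*1000).astype(np.float32)))
```

```text
width 0.2971978022166383
yaw -0.05773211138234752
L [ 0.55810327 -0.12374649]
pull grip pred [ 0.42232985 -0.11589928] px [[350.15581938 226.48152154]] [[298.08564808 286.67608202]]
hinge [ 0.60103163 -0.12622759]
roof rear corner in scene [[319.79098921 165.55243571]
 [438.09290423 241.42957523]]
front top of sill corners pred top [[288.73010323 210.81583194]
 [412.51391794 218.62856018]]
pull tip at z .065: [[ 0.40761695 -0.1164904   0.062     ]]
 bat 479 ((427.7843933105469, 218.6538848876953), (49.60651779174805, 67.96817016601562), 43.72994613647461) px ((211.51507568359375, 224.15280151367188), (20.210309982299805, 28.441864013671875), 47.48955535888672)
 pull 527 ((440.99688720703125, -100.44586181640625), (69.75580596923828, 274.3715515136719), 0.35095638036727905)
 tape ((451.0105895996094, 333.28533935546875), (36.11521530151367, 72.02373504638672), 3.037261962890625)
 bat 481 ((424.82080078125, 212.88824462890625), (56.3385124206543, 71.46144104003906), 41.99340057373047) px ((191.0, 205.0), (18.0, 28.0), 90.0)
 pull 2606 ((532.5803833007812, -111.72109985351562), (311.68450927734375, 259.98760986328125), 89.00392150878906)
 tape ((438.7762451171875, 313.1926574707031), (61.51496887207031, 102.80876159667969), 2.84940767288208)
```

```bash
cat >> h.py <<'E'
YAW=-.058;L=np.array([.558,-.124,0]);RL=rot([0,0,YAW])
def lw(x,y,z): return L+RL@np.array([x,y,z])
def ori(phi,th): return rot([np.pi,0,phi])@R.from_rotvec([0,-th,0]).as_matrix()
def door(a): return lw(.043-.187*np.cos(a-.297),0,.123+.187*np.sin(a-.297))
PHI=np.pi+YAW
def grip(P,phi,th,back=0):  # TCP pose with grasp point at P, retreated by back
    A=ori(phi,th);return P+A[:,2]*(.019-back),A
def plan(way,s=None):  # way: [(pos,A,n)]
    s=s or read_state();p=s["tool_pos"];A=rot(s["tool_rot"]);k=0
    for q,B,n in way:
        rv=R.from_matrix(A.T@B).as_rotvec()/n;p0=p.copy();dA=R.from_rotvec(rv).as_matrix()
        print("->",q.round(3))
        for i in range(n):
            d=A.T@((q-p0)/n)*100;k+=1
            print(k,",".join(f"{v:.2f}" for v in d)+","+",".join(f"{v:.3f}" for v in rv));A=A@dA
        p=q
E
python3 - <<'E'
from h import *
q,A=grip(door(0),PHI,.5,.10);print(door(0),door(1.59),door(1.87))
plan([(q+[0,0,.08],A,20)])
E
```

```text
[ 0.42241547 -0.11612727  0.06827391] [ 0.54973158 -0.12351989  0.30283081] [ 0.60133909 -0.12651649  0.30999955]
-> [ 0.384 -0.114  0.219]
1 -1.98,-2.48,0.10,-0.005,-0.025,-0.018
2 -1.94,-2.51,0.13,-0.005,-0.025,-0.018
3 -1.89,-2.55,0.17,-0.005,-0.025,-0.018
4 -1.84,-2.58,0.20,-0.005,-0.025,-0.018
5 -1.78,-2.62,0.24,-0.005,-0.025,-0.018
6 -1.73,-2.65,0.27,-0.005,-0.025,-0.018
7 -1.68,-2.68,0.30,-0.005,-0.025,-0.018
8 -1.62,-2.71,0.33,-0.005,-0.025,-0.018
9 -1.56,-2.74,0.35,-0.005,-0.025,-0.018
10 -1.50,-2.77,0.38,-0.005,-0.025,-0.018
11 -1.44,-2.80,0.40,-0.005,-0.025,-0.018
12 -1.38,-2.83,0.42,-0.005,-0.025,-0.018
13 -1.32,-2.85,0.44,-0.005,-0.025,-0.018
14 -1.26,-2.88,0.46,-0.005,-0.025,-0.018
15 -1.20,-2.90,0.48,-0.005,-0.025,-0.018
16 -1.13,-2.93,0.49,-0.005,-0.025,-0.018
17 -1.07,-2.95,0.51,-0.005,-0.025,-0.018
18 -1.00,-2.97,0.52,-0.005,-0.025,-0.018
19 -0.94,-2.99,0.53,-0.005,-0.025,-0.018
20 -0.87,-3.01,0.54,-0.005,-0.025,-0.018
```

Request:
apply_moves(
  commands=[-1.98, -2.48, 0.1, -0.005, -0.025, -0.018, 1, -1.94, -2.51, 0.13, -0.005, -0.025, -0.018, 1, -1.89, -2.55, 0.17, -0.005, -0.025, -0.018, 1, -1.84, -2.58, 0.2, -0.005, -0.025, -0.018, 1, -1.78, -2.62, 0.24, -0.005, -0.025, -0.018, 1, -1.73, -2.65, 0.27, -0.005, -0.025, -0.018, 1, -1.68, -2.68, 0.3, -0.005, -0.025, -0.018, 1, -1.62, -2.71, 0.33, -0.005, -0.025, -0.018, 1, -1.56, -2.74, 0.35, -0.005, -0.025, -0.018, 1, -1.5, -2.77, 0.38, -0.005, -0.025, -0.018, 1],
)

```text
t: 1.1
tool_pos: [0.3051, 0.1928, 0.2286]
tool_rot: [3.114, 0.254, 2.897]
contact_force: [0.0, -0.2, -0.1]
gripper_width: 0.0882
grasp_force: 0.0
```

Request:
apply_moves(
  commands=[-1.44, -2.8, 0.4, -0.005, -0.025, -0.018, 1, -1.38, -2.83, 0.42, -0.005, -0.025, -0.018, 1, -1.32, -2.85, 0.44, -0.005, -0.025, -0.018, 1, -1.26, -2.88, 0.46, -0.005, -0.025, -0.018, 1, -1.2, -2.9, 0.48, -0.005, -0.025, -0.018, 1, -1.13, -2.93, 0.49, -0.005, -0.025, -0.018, 1, -1.07, -2.95, 0.51, -0.005, -0.025, -0.018, 1, -1.0, -2.97, 0.52, -0.005, -0.025, -0.018, 1, -0.94, -2.99, 0.53, -0.005, -0.025, -0.018, 1, -0.87, -3.01, 0.54, -0.005, -0.025, -0.018, 1],
)

```text
t: 2.1
tool_pos: [0.3847, -0.1148, 0.2184]
tool_rot: [3.135, 0.508, 3.084]
contact_force: [0.4, -0.1, -0.0]
gripper_width: 0.088
grasp_force: 0.0
```

Run:
```python
from h import *
s=read_state();a=capture("wrist");cv2.imwrite("pics/w1.png",a[...,::-1])
print(s["t"],s["tool_pos"],s["q"],"pull px",proj("wrist",[door(0),lw(-.152,0,.063)],s))
q,A=grip(door(0),PHI,.5,.04);q2,_=grip(door(0),PHI,.5,0)
plan([(q,A,5),(q2,A,4)])
```

```text
2.1 [ 0.38466939 -0.11483412  0.21840641] [-0.81964445 -0.04614926  2.01094155  0.46886059  0.85522558 -2.58821486] pull px [[257.67195245 144.58761891]
 [257.67329028 128.17630263]]
-> [ 0.412 -0.116  0.087]
1 0.83,0.08,2.56,0.001,0.002,0.000
2 0.83,0.09,2.56,0.001,0.002,0.000
3 0.82,0.09,2.56,0.001,0.002,0.000
4 0.82,0.09,2.56,0.001,0.002,0.000
5 0.81,0.09,2.56,0.001,0.002,0.000
-> [ 0.432 -0.117  0.052]
6 -0.00,-0.00,1.00,-0.000,-0.000,-0.000
7 -0.00,-0.00,1.00,-0.000,-0.000,-0.000
8 -0.00,-0.00,1.00,-0.000,-0.000,-0.000
9 -0.00,-0.00,1.00,-0.000,-0.000,-0.000
```

View pics/w1.png

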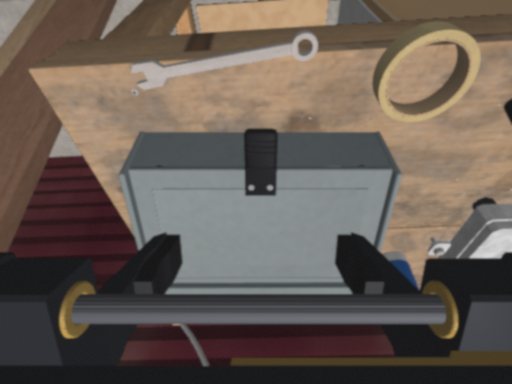

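The wrist view shows the pull squarely ahead, centred at column 261 (predicted 258), with its tip at row 129 (predicted 128). The yaw fits. I'll approach with a 2 mm shift along +y.

Request:
apply_moves(
  commands=[0.83, 0.12, 2.56, 0.001, 0.002, 0, 1, 0.83, 0.12, 2.56, 0.001, 0.002, 0, 1, 0.82, 0.12, 2.56, 0.001, 0.002, 0, 1, 0.82, 0.12, 2.56, 0.001, 0.002, 0, 1, 0.81, 0.12, 2.56, 0.001, 0.002, 0, 1, 0, 0, 1, 0, 0, 0, 1, 0, 0, 1, 0, 0, 0, 1, 0, 0, 1, 0, 0, 0, 1, 0, 0, 1, 0, 0, 0, 1, 0, 0, 0, 0, 0, 0, 1],
)

```text
t: 3.15
tool_pos: [0.4397, -0.1043, 0.0669]
tool_rot: [-3.14, 0.471, 3.078]
contact_force: [-0.6, -0.1, -1.1]
gripper_width: 0.0879
grasp_force: 0.7
```

Run:
```python
from h import *
s=read_state();print(s["tool_pos"],s["q"],s["contact_force"])
A=rot(s["tool_rot"]);print("grasp pt in locker",RL.T@(s["tool_pos"]-.019*A[:,2]-L))
```

```text
[ 0.43968418 -0.10430236  0.06686223] [-0.64024306  0.36389396  2.13322795  0.81769169  0.34392296 -2.88358296] [-0.64934973 -0.06269083 -1.08299403]
grasp pt in locker [-0.12787905  0.0128855   0.08379395]
```

Joint 6 has reached its range because the leaned tool is close to the wrist singularity at this reach. I'll back up and take the shut pull with the tool upright, then add the lean as the door rises.

Run:
```python
from h import *
s=read_state();A0=rot(s["tool_rot"])
A=ori(PHI,0.05)
plan([(s["tool_pos"]+[-.02,0,.05],A0,3),(np.array([.42,-.115,.15]),A,12)])
```

```text
-> [ 0.42  -0.104  0.117]
1 -0.16,-0.05,-1.79,0.000,0.000,0.000
2 -0.16,-0.05,-1.79,0.000,0.000,0.000
3 -0.16,-0.05,-1.79,0.000,0.000,0.000
-> [ 0.42  -0.115  0.15 ]
4 -0.13,-0.09,-0.24,-0.000,0.035,-0.000
5 -0.12,-0.09,-0.25,-0.000,0.035,-0.000
6 -0.12,-0.09,-0.25,-0.000,0.035,-0.000
7 -0.11,-0.09,-0.25,-0.000,0.035,-0.000
8 -0.10,-0.09,-0.26,-0.000,0.035,-0.000
9 -0.09,-0.09,-0.26,-0.000,0.035,-0.000
10 -0.08,-0.09,-0.26,-0.000,0.035,-0.000
11 -0.07,-0.09,-0.27,-0.000,0.035,-0.000
12 -0.06,-0.09,-0.27,-0.000,0.035,-0.000
13 -0.05,-0.09,-0.27,-0.000,0.035,-0.000
14 -0.04,-0.09,-0.27,-0.000,0.035,-0.000
15 -0.03,-0.09,-0.27,-0.000,0.035,-0.000
```

Request:
apply_moves(
  commands=[-0.16, -0.05, -1.79, 0, 0, 0, 1, -0.16, -0.05, -1.79, 0, 0, 0, 1, -0.16, -0.05, -1.79, 0, 0, 0, 1, -0.13, -0.09, -0.24, 0, 0.035, 0, 1, -0.12, -0.09, -0.25, 0, 0.035, 0, 1, -0.12, -0.09, -0.25, 0, 0.035, 0, 1, -0.11, -0.09, -0.25, 0, 0.035, 0, 1, -0.1, -0.09, -0.26, 0, 0.035, 0, 1, -0.09, -0.09, -0.26, 0, 0.035, 0, 1],
)

```text
t: 4.05
tool_pos: [0.4196, -0.1102, 0.1346]
tool_rot: [-3.139, 0.261, 3.077]
contact_force: [0.2, -0.1, 0.4]
gripper_width: 0.0882
grasp_force: 0.0
```

Request:
apply_moves(
  commands=[-0.08, -0.09, -0.26, 0, 0.035, 0, 1, -0.07, -0.09, -0.27, 0, 0.035, 0, 1, -0.06, -0.09, -0.27, 0, 0.035, 0, 1, -0.05, -0.09, -0.27, 0, 0.035, 0, 1, -0.04, -0.09, -0.27, 0, 0.035, 0, 1, -0.03, -0.09, -0.27, 0, 0.035, 0, 1, 0, 0, 0, 0, 0, 0, 1],
)

```text
t: 4.75
tool_pos: [0.4204, -0.1158, 0.151]
tool_rot: [-3.139, 0.053, 3.077]
contact_force: [0.5, -0.2, -0.4]
gripper_width: 0.0884
grasp_force: 0.0
```

Run:
```python
from h import *
s=read_state();print(s["tool_pos"],s["tool_rot"],s["q"])
q,A=grip(door(0),PHI,.05,0);q=q+RL@np.array([0,.002,0])
plan([(q+[0,0,.04],A,6),(q,A,3)])
```

```text
[ 0.42035704 -0.115753    0.15099589] [-3.13915737  0.05317598  3.07660458] [-0.55522741  0.25984732  1.77252517  0.02620824  1.06129805 -2.07320592]
-> [ 0.423 -0.114  0.089]
1 0.00,0.03,1.03,-0.000,0.001,-0.001
2 0.00,0.03,1.03,-0.000,0.001,-0.001
3 0.00,0.03,1.03,-0.000,0.001,-0.001
4 0.00,0.03,1.03,-0.000,0.001,-0.001
5 0.00,0.03,1.03,-0.000,0.001,-0.001
6 0.00,0.03,1.03,-0.000,0.001,-0.001
-> [ 0.423 -0.114  0.049]
7 0.07,-0.00,1.33,0.000,-0.000,-0.000
8 0.07,-0.00,1.33,0.000,-0.000,-0.000
9 0.07,-0.00,1.33,0.000,-0.000,-0.000
```

Request:
apply_moves(
  commands=[0, 0.03, 1.03, 0, 0.001, -0.001, 1, 0, 0.03, 1.03, 0, 0.001, -0.001, 1, 0, 0.03, 1.03, 0, 0.001, -0.001, 1, 0, 0.03, 1.03, 0, 0.001, -0.001, 1, 0, 0.03, 1.03, 0, 0.001, -0.001, 1, 0, 0.03, 1.03, 0, 0.001, -0.001, 1, 0.07, 0, 1.33, 0, 0, 0, 1, 0.07, 0, 1.33, 0, 0, 0, 1, 0.07, 0, 1.33, 0, 0, 0, 1, 0, 0, 0, 0, 0, 0, 1],
)

```text
t: 5.75
tool_pos: [0.4218, -0.1136, 0.0472]
tool_rot: [-3.141, 0.043, 3.082]
contact_force: [0.4, 0.0, -1.2]
gripper_width: 0.0883
grasp_force: 0.0
```

Request:
apply_moves(
  commands=[0, 0, 0, 0, 0, 0, 0, 0, 0, 0, 0, 0, 0, 0, 0, 0, 0, 0, 0, 0, 0, 0, 0, 0, 0, 0, 0, 0, 0, 0, 0, 0, 0, 0, 0, 0, 0, 0, 0, 0, 0, 0],
  force=20,
)

```text
t: 6.35
tool_pos: [0.4226, -0.114, 0.0489]
tool_rot: [-3.14, 0.046, 3.082]
contact_force: [0.4, 0.0, -0.1]
gripper_width: 0.0425
grasp_force: 0.0
```

Run:
```python
from h import *
s=read_state();print(s["tool_pos"],s["tool_rot"],s["q"],s["contact_force"])
w=[]
a=0;A0=rot(s["tool_rot"]);P0=s["tool_pos"]-.019*A0[:,2];off=P0-door(0);print("off",off)
for a in np.linspace(0,1.70,17)[1:]:
    th=.05+.35*a/1.7
    q,A=grip(door(a)+off*(1-a/1.7),PHI,th);w.append((q,A,1))
plan(w)
```

```text
[ 0.42255245 -0.11402587  0.04887029] [-3.13959032  0.04612787  3.08233486] [-0.54716771  0.43940428  1.89780339  0.02872586  0.76290126 -2.079013  ] [ 0.35874568  0.0126881  -0.14412712]
off [-0.00073534  0.00219126 -0.00042387]
-> [ 0.418 -0.114  0.068]
1 0.34,-0.01,-1.95,-0.002,-0.026,-0.001
-> [ 0.416 -0.114  0.088]
2 0.08,-0.01,-1.98,0.000,-0.022,-0.000
-> [ 0.416 -0.114  0.108]
3 -0.17,-0.01,-1.98,-0.000,-0.022,-0.000
-> [ 0.418 -0.114  0.128]
4 -0.42,-0.01,-1.95,0.000,-0.022,-0.000
-> [ 0.422 -0.115  0.147]
5 -0.67,-0.01,-1.89,-0.000,-0.022,-0.000
-> [ 0.428 -0.115  0.166]
6 -0.91,-0.01,-1.79,0.000,-0.022,0.000
-> [ 0.436 -0.116  0.185]
7 -1.13,-0.01,-1.67,-0.000,-0.022,0.000
-> [ 0.446 -0.116  0.202]
8 -1.33,-0.01,-1.52,-0.000,-0.022,-0.000
-> [ 0.458 -0.117  0.219]
9 -1.51,-0.01,-1.34,0.000,-0.022,-0.000
-> [ 0.471 -0.118  0.234]
10 -1.67,-0.01,-1.14,0.000,-0.022,0.000
-> [ 0.486 -0.119  0.248]
11 -1.81,-0.01,-0.92,0.000,-0.022,0.000
-> [ 0.502 -0.12   0.26 ]
12 -1.91,-0.01,-0.69,-0.000,-0.022,0.000
-> [ 0.52  -0.121  0.27 ]
13 -1.98,-0.01,-0.45,0.000,-0.022,0.000
-> [ 0.538 -0.123  0.279]
14 -2.02,-0.01,-0.20,-0.000,-0.022,-0.000
-> [ 0.557 -0.124  0.285]
15 -2.03,-0.01,0.06,0.000,-0.022,0.000
-> [ 0.577 -0.125  0.29 ]
16 -2.01,-0.01,0.31,-0.000,-0.022,-0.000
```

Request:
apply_moves(
  commands=[0, 0, 0, 0, 0, 0, 0, 0, 0, 0, 0, 0, 0, 0, 0, 0, 0, 0, 0, 0, 0, 0, 0, 0, 0, 0, 0, 0],
  force=25,
)

```text
t: 6.75
tool_pos: [0.4225, -0.1138, 0.0488]
tool_rot: [-3.14, 0.046, 3.082]
contact_force: [0.9, 2.9, 2.0]
gripper_width: 0.0337
grasp_force: 25.0
```

Request:
apply_moves(
  commands=[0.34, -0.01, -1.95, -0.002, -0.026, -0.001, 0, 0.08, -0.01, -1.98, 0, -0.022, 0, 0, -0.17, -0.01, -1.98, 0, -0.022, 0, 0],
)

```text
t: 7.05
tool_pos: [0.4147, -0.1133, 0.1076]
tool_rot: [3.14, 0.114, 3.083]
contact_force: [1.4, 1.0, -4.5]
gripper_width: 0.0332
grasp_force: 25.0
```

Request:
apply_moves(
  commands=[-0.42, -0.01, -1.95, 0, -0.022, 0, 0, -0.67, -0.01, -1.89, 0, -0.022, 0, 0, -0.91, -0.01, -1.79, 0, -0.022, 0, 0, -1.13, -0.01, -1.67, 0, -0.022, 0, 0, -1.33, -0.01, -1.52, 0, -0.022, 0, 0, -1.51, -0.01, -1.34, 0, -0.022, 0, 0, -1.67, -0.01, -1.14, 0, -0.022, 0, 0],
)

```text
t: 7.75
tool_pos: [0.4694, -0.1166, 0.2335]
tool_rot: [3.139, 0.266, 3.083]
contact_force: [-1.5, 4.5, -2.8]
gripper_width: 0.034
grasp_force: 25.0
```

```bash
cat >> h.py <<'E'
def where():
    s=read_state();A=rot(s["tool_rot"]);g=RL.T@(s["tool_pos"]-.019*A[:,2]-L)
    d=g-[.043,0,.123];print("t",s["t"],"tcp",s["tool_pos"].round(4),s["tool_rot"].round(3),"q",s["q"].round(2),"F",s["contact_force"].round(1),"w",s["gripper_width"])
    print("grasp@locker",g.round(4),"r",np.hypot(d[0],d[2]),"door~",np.arctan2(d[2],-d[0])+.297);return s,A
E
python3 - <<'E'
from h import *
where()
E
```

```text
t 7.75 tcp [ 0.4694 -0.1166  0.2335] [3.139 0.266 3.083] q [-0.56  0.16  1.65  0.14  1.1  -2.12] F [-1.5  4.5 -2.8] w 0.033974571784351995
grasp@locker [-0.0938  0.0022  0.2519] r 0.1879809447622173 door~ 1.052438150133673
```

Request:
apply_moves(
  commands=[-1.81, -0.01, -0.92, 0, -0.022, 0, 0, -1.91, -0.01, -0.69, 0, -0.022, 0, 0, -1.98, -0.01, -0.45, 0, -0.022, 0, 0, -2.02, -0.01, -0.2, 0, -0.022, 0, 0, -2.03, -0.01, 0.06, 0, -0.022, 0, 0, -2.01, -0.01, 0.31, 0, -0.022, 0, 0, 0, 0, 0, 0, 0, 0, 0],
)

```text
t: 8.45
tool_pos: [0.5777, -0.1229, 0.2893]
tool_rot: [3.138, 0.401, 3.084]
contact_force: [-1.9, 8.1, 2.5]
gripper_width: 0.034
grasp_force: 25.0
```

Run:
```python
from h import *
s,A=where()
q,B=grip(door(1.585)+RL@np.array([0,.002,0]),PHI,.40)
plan([(q,B,4)]);
```

```text
t 8.45 tcp [ 0.5777 -0.1229  0.2893] [3.138 0.401 3.084] q [-0.48  0.26  1.39  0.18  1.13 -2.04] F [-1.9  8.1  2.5] w 0.0339557780698337
grasp@locker [0.0122 0.0021 0.3068] r 0.18632980831857857 door~ 1.7017353967267117
-> [ 0.556 -0.122  0.285]
1 0.53,-0.00,-0.11,0.001,0.000,0.000
2 0.53,-0.00,-0.11,0.001,0.000,0.000
3 0.53,-0.00,-0.11,0.001,0.000,0.000
4 0.53,-0.00,-0.11,0.001,0.000,0.000
```

Request:
apply_moves(
  commands=[0.53, 0.05, -0.11, 0, 0, 0, 0, 0.53, 0.05, -0.11, 0, 0, 0, 0, 0.53, 0.05, -0.11, 0, 0, 0, 0, 0.45, 0.05, -0.08, 0, 0, 0, 0, 0, 0, 0, 0, 0, 0, 0],
)

```text
t: 8.95
tool_pos: [0.5559, -0.1216, 0.2846]
tool_rot: [3.141, 0.4, 3.083]
contact_force: [2.3, 0.1, -7.6]
gripper_width: 0.0336
grasp_force: 25.0
```

Run:
```python
from h import *
s,A=where()
```

```text
t 8.95 tcp [ 0.5559 -0.1216  0.2846] [3.141 0.4   3.083] q [-0.5   0.23  1.45  0.19  1.11 -2.06] F [ 2.3  0.1 -7.6] w 0.0336007953951965
grasp@locker [-0.0097  0.0023  0.3021] r 0.18672247512100898 door~ 1.5819203953712977
```

Request:
apply_moves(
  commands=[0, 0, 0, 0, 0, 0, 0.75, 0, 0, 0, 0, 0, 0, 0.75, 0, 0, 0, 0, 0, 0, 0.75, 0, 0, 0, 0, 0, 0, 0.75, 0, 0, 0, 0, 0, 0, 0.75],
)

```text
t: 9.45
tool_pos: [0.5568, -0.1215, 0.2857]
tool_rot: [-3.141, 0.402, 3.083]
contact_force: [-0.0, -0.2, -0.2]
gripper_width: 0.0662
grasp_force: 0.0
```

Request:
apply_moves(
  commands=[0, 0, -1, 0, 0, 0, 1, 0, 0, -2, 0, 0, 0, 1, 0, 0, -2.5, 0, 0, 0, 1, 0.5, 0, -2.5, 0, 0, 0, 1, 1, 0, -2, 0, 0, 0, 1, 1, 0, -1, 0, 0, 0, 1, 0, 0, 0, 0, 0, 0, 1, 0, 0, 0, 0, 0, 0, 1, 0, 0, 0, 0, 0, 0, 1],
)

```text
t: 10.35
tool_pos: [0.491, -0.1176, 0.3761]
tool_rot: [3.141, 0.4, 3.083]
contact_force: [-0.6, -1.0, -0.0]
gripper_width: 0.0884
grasp_force: 0.0
```

Run:
```python
from h import *
s,A=where()
a=capture("top");b=capture("scene");cv2.imwrite("pics/s2.png",np.hstack([b,a])[::1,:,::-1][:, :1024])
im=cv2.imread("pics/s2.png");cv2.imwrite("pics/s2.png",cv2.resize(np.vstack([im[150:384,150:512],im[80:314,512+150:]]),None,fx=1.25,fy=1.25))
print(proj("top",[door(1.59),door(0)]),proj("scene",[door(1.59),door(0)]))
# battery plan
phi=np.deg2rad(133.7);B=np.array([.427,.2175,0])
q,Ab=grip(B+[0,0,.029],phi,.175)
plan([(q+[0,0,.15],Ab,14)])
```

```text
t 10.35 tcp [ 0.491  -0.1176  0.3761] [3.141 0.4   3.083] q [-0.57  0.06  1.39  0.2   1.34 -2.09] F [-0.6 -1.  -0. ] w 0.08840056472075321
grasp@locker [-0.0746  0.0025  0.3936] r 0.2950403906301924 door~ 1.4576631342521602
[[386.27545005 145.2872461 ]
 [350.27948355 226.4362935 ]] [[362.05399494 176.00108574]
 [298.21521686 286.65847065]]
-> [0.429 0.215 0.16 ]
1 1.13,2.35,1.20,0.015,0.015,0.051
2 1.24,2.30,1.18,0.015,0.015,0.051
3 1.34,2.25,1.16,0.015,0.015,0.051
4 1.43,2.20,1.15,0.015,0.015,0.051
5 1.53,2.14,1.14,0.015,0.015,0.051
6 1.62,2.08,1.13,0.015,0.015,0.051
7 1.71,2.01,1.13,0.015,0.015,0.051
8 1.79,1.94,1.12,0.015,0.015,0.051
9 1.87,1.86,1.12,0.015,0.015,0.051
10 1.95,1.78,1.12,0.015,0.015,0.051
11 2.02,1.69,1.13,0.015,0.015,0.051
12 2.09,1.61,1.13,0.015,0.015,0.051
13 2.15,1.51,1.14,0.015,0.015,0.051
14 2.21,1.42,1.15,0.015,0.015,0.051
```

View pics/s2.png

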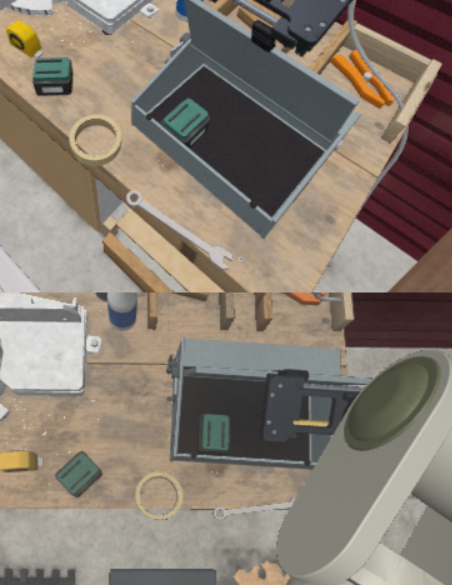

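The door stands up by itself. In the crop the stored battery is in the left half (185,118) and the loose battery and bystanders have not moved. Next I go to the battery.

Request:
apply_moves(
  commands=[1.13, 2.35, 1.2, 0.015, 0.015, 0.051, 1, 1.24, 2.3, 1.18, 0.015, 0.015, 0.051, 1, 1.34, 2.25, 1.16, 0.015, 0.015, 0.051, 1, 1.43, 2.2, 1.15, 0.015, 0.015, 0.051, 1, 1.53, 2.14, 1.14, 0.015, 0.015, 0.051, 1, 1.62, 2.08, 1.13, 0.015, 0.015, 0.051, 1, 1.71, 2.01, 1.13, 0.015, 0.015, 0.051, 1, 1.79, 1.94, 1.12, 0.015, 0.015, 0.051, 1, 1.87, 1.86, 1.12, 0.015, 0.015, 0.051, 1, 1.95, 1.78, 1.12, 0.015, 0.015, 0.051, 1],
)

```text
t: 11.45
tool_pos: [0.4463, 0.1211, 0.2215]
tool_rot: [3.122, 0.242, 2.546]
contact_force: [-0.0, 1.0, 0.3]
gripper_width: 0.0881
grasp_force: 0.0
```

Request:
apply_moves(
  commands=[2.02, 1.69, 1.13, 0.015, 0.015, 0.051, 1, 2.09, 1.61, 1.13, 0.015, 0.015, 0.051, 1, 2.15, 1.51, 1.14, 0.015, 0.015, 0.051, 1, 2.21, 1.42, 1.15, 0.015, 0.015, 0.051, 1, 0, 0, 0, 0, 0, 0, 1],
)

```text
t: 11.95
tool_pos: [0.4276, 0.2166, 0.1585]
tool_rot: [3.141, 0.178, 2.342]
contact_force: [-0.3, -1.0, 0.2]
gripper_width: 0.0881
grasp_force: 0.0
```

Run:
```python
from h import *
s,A=where();a=capture("wrist");cv2.imwrite("pics/w3.png",a[...,::-1])
h=cv2.cvtColor(a,cv2.COLOR_RGB2HSV);H,S,V=[h[...,i].astype(int) for i in range(3)]
B=np.array([.427,.2175,0]);pc=proj("wrist",B+[0,0,.054],s)[0];print(pc)
m=blob((H>60)&(H<100)&(S>40)&(V<150),pc);w=onz("wrist",rect(m),.054,s);r=cv2.minAreaRect((w[:,:2]*1000).astype(np.float32));print(m.sum(),r)
```

```text
t 11.95 tcp [0.4276 0.2166 0.1585] [3.141 0.178 2.342] q [ 0.31  0.33  1.65 -0.18  1.09 -0.39] F [-0.3 -1.   0.2] w 0.0880621622577018
grasp@locker [-0.1524  0.3347  0.1772] r 0.20277925078667958 door~ 0.567548649968631
[258.27806597 174.96774043]
3835 ((425.6856689453125, 221.0244140625), (50.783748626708984, 70.7107162475586), 44.1387939453125)
```

View pics/w3.png

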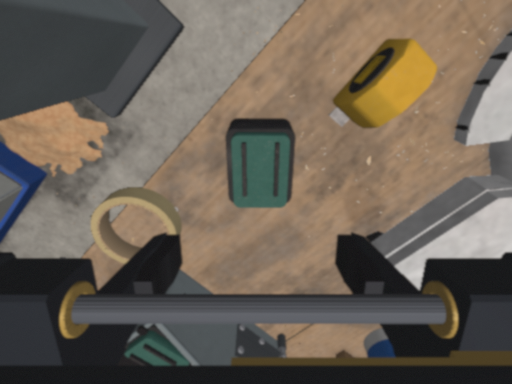

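The wrist view shows the battery squarely between the fingers at (260,165), sized 51×71 mm as expected. The tape measure is at (385,85), outside the fingers. I take the centre as (0.4265, 0.220) and the angle as 44°.

Run:
```python
from h import *
phi=np.deg2rad(134);B=np.array([.4265,.220,0])
q,Ab=grip(B+[0,0,.033],phi,.175)
plan([(q+[0,0,.06],Ab,4),(q,Ab,6)])
```

```text
-> [0.429 0.218 0.074]
1 0.41,0.04,2.09,0.001,0.001,0.001
2 0.40,0.04,2.09,0.001,0.001,0.001
3 0.40,0.05,2.09,0.001,0.001,0.001
4 0.40,0.05,2.10,0.001,0.001,0.001
-> [0.429 0.218 0.014]
5 0.17,-0.00,0.98,0.000,0.000,-0.000
6 0.17,-0.00,0.98,0.000,0.000,-0.000
7 0.17,-0.00,0.98,0.000,0.000,-0.000
8 0.17,-0.00,0.98,0.000,0.000,-0.000
9 0.17,-0.00,0.98,0.000,0.000,-0.000
10 0.17,-0.00,0.98,0.000,0.000,-0.000
```

Request:
apply_moves(
  commands=[0.41, 0.04, 2.09, 0.001, 0.001, 0.001, 1, 0.4, 0.04, 2.09, 0.001, 0.001, 0.001, 1, 0.4, 0.05, 2.09, 0.001, 0.001, 0.001, 1, 0.4, 0.05, 2.1, 0.001, 0.001, 0.001, 1, 0.17, 0, 0.98, 0, 0, 0, 1, 0.17, 0, 0.98, 0, 0, 0, 1, 0.17, 0, 0.98, 0, 0, 0, 1, 0.17, 0, 0.98, 0, 0, 0, 1, 0.17, 0, 0.98, 0, 0, 0, 1, 0.17, 0, 0.98, 0, 0, 0, 1],
)

```text
t: 13.0
tool_pos: [0.4296, 0.2168, 0.0152]
tool_rot: [3.141, 0.176, 2.336]
contact_force: [0.7, 0.3, 0.1]
gripper_width: 0.0879
grasp_force: 0.0
```

Request:
apply_moves(
  commands=[0, 0, 0, 0, 0, 0, 0.4, 0, 0, 0, 0, 0, 0, 0.4, 0, 0, 0, 0, 0, 0, 0.4, 0, 0, 0, 0, 0, 0, 0.4, 0, 0, 0, 0, 0, 0, 0.4, 0, 0, 0, 0, 0, 0, 0.4, 0, 0, 0, 0, 0, 0, 0.4],
  force=35,
)

```text
t: 13.7
tool_pos: [0.4296, 0.2168, 0.0162]
tool_rot: [3.14, 0.176, 2.336]
contact_force: [-1.1, 0.5, 5.7]
gripper_width: 0.0613
grasp_force: 35.0
```

Run:
```python
from h import *
s,A=where()
q=s["tool_pos"];g=s["tool_pos"]-.019*A[:,2]
q1,A1=grip(lw(-.05,-.04,g[2]+.13),PHI,.175)
via=np.array([.40,.05,q[2]+.14])
plan([(q+[0,0,.14],A,6),(via,ori(np.deg2rad(155),.175),8),(q1+RL@np.array([-.03,0,0]),A1,8)])
```

```text
t 13.7 tcp [0.4296 0.2168 0.0162] [3.14  0.176 2.336] q [ 0.3   0.56  1.81 -0.24  0.71 -0.28] F [-1.1  0.5  5.7] w 0.06126805535496614
grasp@locker [-0.1504  0.3351  0.0349] r 0.21252916749686493 door~ -0.1306290283764217
-> [0.43  0.217 0.156]
1 -0.41,0.00,-2.30,0.000,0.000,0.000
2 -0.41,0.00,-2.30,0.000,0.000,0.000
3 -0.41,0.00,-2.30,0.000,0.000,0.000
4 -0.41,0.00,-2.30,0.000,0.000,0.000
5 -0.41,0.00,-2.30,0.000,0.000,0.000
6 -0.41,0.00,-2.30,0.000,0.000,0.000
-> [0.4   0.05  0.156]
7 -1.23,-1.71,0.22,-0.008,0.000,-0.045
8 -1.15,-1.77,0.20,-0.008,0.000,-0.045
9 -1.07,-1.82,0.19,-0.008,0.000,-0.045
10 -0.98,-1.87,0.17,-0.008,0.000,-0.045
11 -0.90,-1.91,0.16,-0.008,0.000,-0.045
12 -0.81,-1.95,0.14,-0.008,0.000,-0.045
13 -0.72,-1.99,0.13,-0.008,0.000,-0.045
14 -0.63,-2.02,0.11,-0.008,0.000,-0.045
-> [ 0.479 -0.159  0.146]
15 -1.95,-1.96,0.47,-0.008,0.000,-0.047
16 -1.86,-2.05,0.46,-0.008,0.000,-0.047
17 -1.76,-2.14,0.44,-0.008,0.000,-0.047
18 -1.66,-2.22,0.42,-0.008,0.000,-0.047
19 -1.55,-2.30,0.40,-0.008,0.000,-0.047
20 -1.44,-2.37,0.38,-0.008,0.000,-0.047
21 -1.33,-2.44,0.36,-0.008,0.000,-0.047
22 -1.22,-2.50,0.34,-0.008,0.000,-0.047
```

Request:
apply_moves(
  commands=[-0.41, 0, -2.3, 0, 0, 0, 0.4, -0.41, 0, -2.3, 0, 0, 0, 0.4, -0.41, 0, -2.3, 0, 0, 0, 0.4, -0.41, 0, -2.3, 0, 0, 0, 0.4, -0.41, 0, -2.3, 0, 0, 0, 0.4, -0.41, 0, -2.3, 0, 0, 0, 0.4],
)

```text
t: 14.3
tool_pos: [0.4283, 0.2164, 0.1558]
tool_rot: [-3.139, 0.174, 2.336]
contact_force: [0.3, 1.5, -8.3]
gripper_width: 0.0616
grasp_force: 35.0
```

Request:
apply_moves(
  commands=[-1.23, -1.71, 0.22, -0.008, 0, -0.045, 0.4, -1.15, -1.77, 0.2, -0.008, 0, -0.045, 0.4, -1.07, -1.82, 0.19, -0.008, 0, -0.045, 0.4, -0.98, -1.87, 0.17, -0.008, 0, -0.045, 0.4, -0.9, -1.91, 0.16, -0.008, 0, -0.045, 0.4, -0.81, -1.95, 0.14, -0.008, 0, -0.045, 0.4, -0.72, -1.99, 0.13, -0.008, 0, -0.045, 0.4, -0.63, -2.02, 0.11, -0.008, 0, -0.045, 0.4],
)

```text
t: 15.1
tool_pos: [0.3981, 0.0493, 0.155]
tool_rot: [-3.141, 0.173, 2.703]
contact_force: [0.2, -0.2, -7.0]
gripper_width: 0.0616
grasp_force: 35.0
```

Request:
apply_moves(
  commands=[-1.95, -1.96, 0.47, -0.008, 0, -0.047, 0.4, -1.86, -2.05, 0.46, -0.008, 0, -0.047, 0.4, -1.76, -2.14, 0.44, -0.008, 0, -0.047, 0.4, -1.66, -2.22, 0.42, -0.008, 0, -0.047, 0.4, -1.55, -2.3, 0.4, -0.008, 0, -0.047, 0.4, -1.44, -2.37, 0.38, -0.008, 0, -0.047, 0.4, -1.33, -2.44, 0.36, -0.008, 0, -0.047, 0.4, -1.22, -2.5, 0.34, -0.008, 0, -0.047, 0.4, 0, 0, 0, 0, 0, 0, 0.4],
)

```text
t: 16.0
tool_pos: [0.4783, -0.1627, 0.1451]
tool_rot: [-3.139, 0.174, 3.082]
contact_force: [0.5, -0.6, -8.5]
gripper_width: 0.0616
grasp_force: 35.0
```

Run:
```python
from h import *
s,A=where()
a=capture("scene");b=capture("wrist");cv2.imwrite("pics/c4.png",np.hstack([a[120:370,130:500],b[60:310,60:430]])[...,::-1])
q1,A1=grip(lw(-.05,-.04,.035+.010+.065),PHI,.175);q2=q1-[0,0,.053]
plan([(q1,A1,5),(q2,A1,5)])
```

```text
t 16.0 tcp [ 0.4783 -0.1627  0.1451] [-3.139  0.174  3.082] q [-0.61  0.34  1.69  0.11  0.97 -2.17] F [ 0.5 -0.6 -8.5] w 0.06162575414705746
grasp@locker [-0.0806 -0.0432  0.1638] r 0.1301378294327548 door~ 0.6156660553360248
-> [ 0.509 -0.161  0.091]
1 -0.45,0.01,1.17,-0.000,-0.000,-0.000
2 -0.45,0.01,1.17,-0.000,-0.000,-0.000
3 -0.45,0.01,1.17,-0.000,-0.000,-0.000
4 -0.45,0.01,1.17,-0.000,-0.000,-0.000
5 -0.45,0.01,1.17,-0.000,-0.000,-0.000
-> [ 0.509 -0.161  0.038]
6 0.18,-0.00,1.04,0.000,0.000,-0.000
7 0.18,-0.00,1.04,0.000,0.000,-0.000
8 0.18,-0.00,1.04,0.000,0.000,-0.000
9 0.18,-0.00,1.04,0.000,0.000,-0.000
10 0.18,-0.00,1.04,0.000,0.000,-0.000
```

View pics/c4.png

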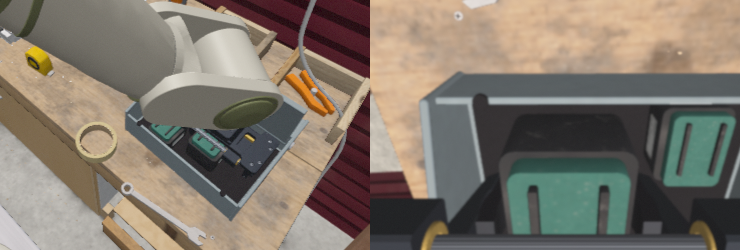

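The wrist crop shows the held battery in line with the locker, with the stored one at (700,147) well to its right. The scene crop shows the wrist clear of the door. I'll go in and down.

Request:
apply_moves(
  commands=[-0.6, 0.02, 0.9, 0, 0, 0, 0.4, -0.6, 0.02, 1, 0, 0, 0, 0.4, -0.5, 0.01, 1.2, 0, 0, 0, 0.4, -0.35, 0.01, 1.35, 0, 0, 0, 0.4, -0.2, 0.01, 1.4, 0, 0, 0, 0.4],
)

```text
t: 16.6
tool_pos: [0.5109, -0.1609, 0.0913]
tool_rot: [-3.14, 0.175, 3.084]
contact_force: [0.4, 1.0, -7.7]
gripper_width: 0.062
grasp_force: 35.0
```

Request:
apply_moves(
  commands=[0.18, 0, 1.04, 0, 0, 0, 0.4, 0.18, 0, 1.04, 0, 0, 0, 0.4, 0.18, 0, 1.04, 0, 0, 0, 0.4, 0.18, 0, 1.04, 0, 0, 0, 0.4, 0.18, 0, 1.04, 0, 0, 0, 0.4, 0, 0, 0, 0, 0, 0, 0.4],
)

```text
t: 17.2
tool_pos: [0.51, -0.1611, 0.0385]
tool_rot: [-3.141, 0.174, 3.083]
contact_force: [0.0, 0.1, -8.1]
gripper_width: 0.062
grasp_force: 35.0
```

Run:
```python
from h import *
s,A=where()
```

```text
t 17.2 tcp [ 0.51   -0.1611  0.0385] [-3.141  0.174  3.083] q [-0.57  0.54  1.73  0.13  0.72 -2.17] F [ 0.   0.1 -8.1] w 0.061985839941452694
grasp@locker [-0.0491 -0.0398  0.0572] r 0.11318136732877182 door~ -0.32355411380684646
```

Request:
apply_moves(
  commands=[0.07, 0, 0.4, 0, 0, 0, 0.4, 0.07, 0, 0.4, 0, 0, 0, 0.4, 0.03, 0, 0.2, 0, 0, 0, 0.4, 0.02, 0, 0.1, 0, 0, 0, 0.4, 0, 0, 0, 0, 0, 0, 0.4],
)

```text
t: 17.7
tool_pos: [0.5107, -0.1615, 0.0288]
tool_rot: [-3.139, 0.176, 3.083]
contact_force: [-0.2, -0.8, -7.9]
gripper_width: 0.0612
grasp_force: 35.0
```

Request:
apply_moves(
  commands=[0.02, 0, 0.12, 0, 0, 0, 0.4, 0.02, 0, 0.12, 0, 0, 0, 0.4, 0, 0, 0, 0, 0, 0, 0.4],
)

```text
t: 18.0
tool_pos: [0.5107, -0.1615, 0.0263]
tool_rot: [-3.139, 0.176, 3.083]
contact_force: [0.6, 0.1, -7.5]
gripper_width: 0.0615
grasp_force: 35.0
```

Request:
apply_moves(
  commands=[0.02, 0, 0.1, 0, 0, 0, 0.4, 0.02, 0, 0.1, 0, 0, 0, 0.4, 0, 0, 0, 0, 0, 0, 0.4],
)

```text
t: 18.3
tool_pos: [0.5108, -0.1615, 0.0262]
tool_rot: [-3.139, 0.178, 3.083]
contact_force: [-8.2, 2.3, 16.0]
gripper_width: 0.0619
grasp_force: 35.0
```

Contact at the expected height. I ease off a little and open.

Request:
apply_moves(
  commands=[-0.03, 0, -0.15, 0, 0, 0, 0.4, 0, 0, 0, 0, 0, 0, 0.4, 0, 0, 0, 0, 0, 0, 0.9, 0, 0, 0, 0, 0, 0, 0.9, 0, 0, 0, 0, 0, 0, 0.9, 0, 0, 0, 0, 0, 0, 0.9, 0, 0, 0, 0, 0, 0, 0.9],
)

```text
t: 19.0
tool_pos: [0.5108, -0.1615, 0.0258]
tool_rot: [-3.139, 0.176, 3.083]
contact_force: [-0.9, -0.1, -0.0]
gripper_width: 0.0793
grasp_force: 0.0
```

Run:
```python
from h import *
s,A=where()
# retreat, then to pre-grasp of the pull at ~1.59
q,B=grip(door(1.59)+RL@np.array([0,.004,0]),PHI,.40,.08)
p=s["tool_pos"]
p1=p+np.array([-.01,0,.10]);p2=np.array([.45,-.14,.30])
print("pull top target",q)
plan([(p1,A,6),(p2,B,8),(q,B,6)])
```

```text
t 19.0 tcp [ 0.5108 -0.1615  0.0258] [-3.139  0.176  3.083] q [-0.57  0.57  1.74  0.13  0.69 -2.18] F [-0.9 -0.1 -0. ] w 0.07928109885552248
grasp@locker [-0.0483 -0.0402  0.0445] r 0.12039824139820018 door~ -0.4128509631253376
pull top target [ 0.52624888 -0.11814963  0.35901553]
-> [ 0.501 -0.162  0.126]
1 -0.13,-0.01,-1.67,0.000,0.000,0.000
2 -0.13,-0.01,-1.67,0.000,0.000,0.000
3 -0.13,-0.01,-1.67,0.000,0.000,0.000
4 -0.13,-0.01,-1.67,0.000,0.000,0.000
5 -0.13,-0.01,-1.67,0.000,0.000,0.000
6 -0.13,-0.01,-1.67,0.000,0.000,0.000
-> [ 0.45 -0.14  0.3 ]
7 0.26,0.23,-2.26,-0.000,-0.028,0.000
8 0.19,0.23,-2.26,-0.000,-0.028,0.000
9 0.13,0.23,-2.27,-0.000,-0.028,0.000
10 0.07,0.23,-2.27,-0.000,-0.028,0.000
11 0.00,0.23,-2.27,-0.000,-0.028,0.000
12 -0.06,0.23,-2.27,-0.000,-0.028,0.000
13 -0.12,0.23,-2.27,-0.000,-0.028,0.000
14 -0.19,0.23,-2.26,-0.000,-0.028,0.000
-> [ 0.526 -0.118  0.359]
15 -1.53,0.44,-0.42,-0.000,-0.000,-0.000
16 -1.53,0.44,-0.42,-0.000,-0.000,-0.000
17 -1.53,0.44,-0.42,-0.000,-0.000,-0.000
18 -1.53,0.44,-0.42,-0.000,-0.000,-0.000
19 -1.53,0.44,-0.42,-0.000,-0.000,-0.000
20 -1.53,0.44,-0.42,-0.000,-0.000,-0.000
```

Request:
apply_moves(
  commands=[-0.13, 0, -1.67, 0, 0, 0, 0.9, -0.13, 0, -1.67, 0, 0, 0, 0.9, -0.13, 0, -1.67, 0, 0, 0, 0.9, -0.13, 0, -1.67, 0, 0, 0, 0.9, -0.13, 0, -1.67, 0, 0, 0, 0.9, -0.13, 0, -1.67, 0, 0, 0, 0.9],
)

```text
t: 19.6
tool_pos: [0.5007, -0.1606, 0.1265]
tool_rot: [-3.139, 0.176, 3.083]
contact_force: [-0.2, 0.1, 0.4]
gripper_width: 0.0791
grasp_force: 0.0
```

Request:
apply_moves(
  commands=[0.26, 0.23, -2.26, 0, -0.028, 0, 1, 0.19, 0.23, -2.26, 0, -0.028, 0, 1, 0.13, 0.23, -2.27, 0, -0.028, 0, 1, 0.07, 0.23, -2.27, 0, -0.028, 0, 1, 0, 0.23, -2.27, 0, -0.028, 0, 1, -0.06, 0.23, -2.27, 0, -0.028, 0, 1, -0.12, 0.23, -2.27, 0, -0.028, 0, 1, -0.19, 0.23, -2.26, 0, -0.028, 0, 1],
)

```text
t: 20.4
tool_pos: [0.4498, -0.1386, 0.3009]
tool_rot: [-3.139, 0.401, 3.084]
contact_force: [0.2, -0.4, -1.0]
gripper_width: 0.0879
grasp_force: 0.0
```

Request:
apply_moves(
  commands=[-1.53, 0.42, -0.42, 0, 0, 0, 1, -1.53, 0.42, -0.42, 0, 0, 0, 1, -1.53, 0.42, -0.42, 0, 0, 0, 1, -1.53, 0.42, -0.42, 0, 0, 0, 1, -1.53, 0.42, -0.42, 0, 0, 0, 1, -1.53, 0.42, -0.42, 0, 0, 0, 1, 0, 0, 0, 0, 0, 0, 1],
)

```text
t: 21.1
tool_pos: [0.5273, -0.1177, 0.3596]
tool_rot: [-3.138, 0.402, 3.085]
contact_force: [-0.0, -0.4, 0.0]
gripper_width: 0.0882
grasp_force: 0.0
```

Run:
```python
from h import *
s,A=where()
a=capture("wrist");b=capture("top");cv2.imwrite("pics/c5.png",np.hstack([a[40:340,60:460],b[80:380,130:512]])[...,::-1])
print(proj("wrist",[door(1.59)],s))
q,B=grip(door(1.59)+RL@np.array([0,.0025,0]),PHI,.40)
plan([(q,B,6)])
```

```text
t 21.1 tcp [ 0.5273 -0.1177  0.3596] [-3.138  0.402  3.085] q [-0.52  0.13  1.36  0.18  1.3  -2.05] F [-0.  -0.4  0. ] w 0.08824297029003447
grasp@locker [-0.0385  0.0046  0.3771] r 0.26682022600915634 door~ 1.5574484675031548
[[251.97300503 210.16803544]]
-> [ 0.557 -0.121  0.285]
1 -0.01,-0.03,1.32,-0.000,-0.000,0.000
2 -0.01,-0.03,1.32,-0.000,-0.000,0.000
3 -0.01,-0.03,1.32,-0.000,-0.000,0.000
4 -0.01,-0.03,1.32,-0.000,-0.000,0.000
5 -0.01,-0.03,1.32,-0.000,-0.000,0.000
6 -0.01,-0.03,1.32,-0.000,-0.000,0.000
```

View pics/c5.png

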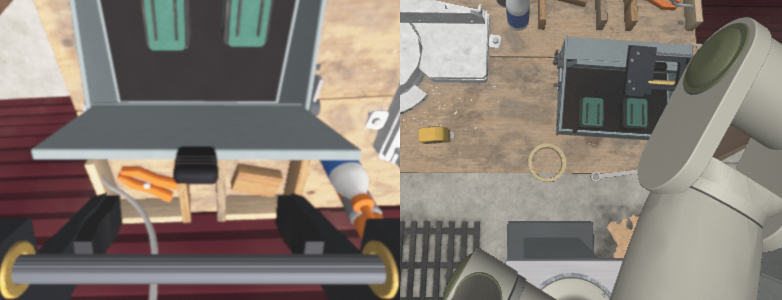

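Both batteries stand upright side by side, at (165,25) and (247,25) in the wrist crop. The door is still up and its pull, at (197,165), is centred between the fingers.

Request:
apply_moves(
  commands=[-0.01, 0, 1.32, 0, 0, 0, 1, -0.01, 0, 1.32, 0, 0, 0, 1, -0.01, 0, 1.32, 0, 0, 0, 1, -0.01, 0, 1.32, 0, 0, 0, 1, -0.01, 0, 1.32, 0, 0, 0, 1, -0.01, 0, 1.32, 0, 0, 0, 1, 0, 0, 0, 0, 0, 0, 1],
)

```text
t: 21.9
tool_pos: [0.557, -0.1199, 0.284]
tool_rot: [-3.141, 0.397, 3.083]
contact_force: [0.2, 0.2, 0.1]
gripper_width: 0.0879
grasp_force: 0.0
```

Request:
apply_moves(
  commands=[0, 0, 0, 0, 0, 0, 0, 0, 0, 0, 0, 0, 0, 0, 0, 0, 0, 0, 0, 0, 0, 0, 0, 0, 0, 0, 0, 0, 0, 0, 0, 0, 0, 0, 0, 0, 0, 0, 0, 0, 0, 0, 0, 0, 0, 0, 0, 0, 0, 0, 0, 0, 0, 0, 0, 0, 0, 0, 0, 0, 0, 0, 0],
  force=25,
)

```text
t: 22.8
tool_pos: [0.5577, -0.1217, 0.2862]
tool_rot: [-3.136, 0.4, 3.084]
contact_force: [-0.5, -8.7, -1.1]
gripper_width: 0.0336
grasp_force: 25.0
```

Run:
```python
from h import *
s,A=where()
g=s["tool_pos"]-.019*A[:,2];a0=1.59;off=g-door(a0);print("off",RL.T@off)
w=[]
for a in np.linspace(a0,1.87,6)[1:]:
    q,B=grip(door(a)+off,PHI,.40);w.append((q,B,1))
plan(w)
```

```text
t 22.8 tcp [ 0.5577 -0.1217  0.2862] [-3.136  0.4    3.084] q [-0.49  0.23  1.44  0.18  1.11 -2.06] F [-0.5 -8.7 -1.1] w 0.03363534798819522
grasp@locker [-0.0078  0.0024  0.3037] r 0.18772803469391286 door~ 1.5936586583530146
off [0.00046119 0.00240502 0.00088727]
-> [ 0.568 -0.122  0.289]
1 -1.03,0.01,0.16,-0.006,0.000,0.000
-> [ 0.578 -0.123  0.291]
2 -1.02,0.00,0.21,-0.000,-0.000,-0.000
-> [ 0.588 -0.123  0.292]
3 -1.01,0.00,0.27,-0.000,-0.000,-0.000
-> [ 0.599 -0.124  0.293]
4 -0.99,-0.00,0.33,-0.000,-0.000,-0.000
-> [ 0.609 -0.125  0.293]
5 -0.97,-0.00,0.38,-0.000,-0.000,-0.000
```

Request:
apply_moves(
  commands=[-1.03, -0.1, 0.16, -0.006, 0, 0, 0, -1.02, -0.05, 0.21, 0, 0, 0, 0, -1.01, 0, 0.27, 0, 0, 0, 0, -0.99, 0, 0.33, 0, 0, 0, 0, -0.97, 0, 0.38, 0, 0, 0, 0, 0, 0, 0, 0, 0, 0, 0],
)

```text
t: 23.4
tool_pos: [0.6103, -0.1247, 0.2935]
tool_rot: [3.139, 0.401, 3.084]
contact_force: [-0.4, -2.7, 1.0]
gripper_width: 0.0336
grasp_force: 25.0
```

Run:
```python
from h import *
s,A=where()
```

```text
t 23.4 tcp [ 0.6103 -0.1247  0.2935] [3.139 0.401 3.084] q [-0.45  0.32  1.29  0.17  1.16 -2.01] F [-0.4 -2.7  1. ] w 0.03361686389536852
grasp@locker [0.0448 0.0022 0.311 ] r 0.18796687998580572 door~ 1.8773713406973025
```

Request:
apply_moves(
  commands=[-0.4, 0, 0.17, 0, 0, 0, 0, 0, 0, 0, 0, 0, 0, 0],
)

```text
t: 23.6
tool_pos: [0.6115, -0.1248, 0.2933]
tool_rot: [3.139, 0.395, 3.085]
contact_force: [-21.9, -1.8, 9.8]
gripper_width: 0.0336
grasp_force: 25.0
```

Run:
```python
from h import *
s,A=where()
off=RL@np.array([0.0005,.0022,.0005])
w=[]
for i,a in enumerate(np.linspace(1.87,.0,23)[1:]):
    q,B=grip(door(a)+off,PHI,.05+.35*a/1.87);w.append((q,B,1))
plan(w)
```

```text
t 23.6 tcp [ 0.6115 -0.1248  0.2933] [3.139 0.395 3.085] q [-0.45  0.32  1.29  0.16  1.17 -2.  ] F [-21.9  -1.8   9.8] w 0.033601162221560434
grasp@locker [0.0462 0.0023 0.3109] r 0.18791413527353293 door~ 1.8845983249044267
-> [ 0.593 -0.124  0.292]
1 1.73,-0.01,-0.60,0.003,0.011,0.001
-> [ 0.577 -0.123  0.29 ]
2 1.57,0.00,-0.41,-0.000,0.016,-0.000
-> [ 0.561 -0.122  0.287]
3 1.60,-0.00,-0.25,-0.000,0.016,0.000
-> [ 0.546 -0.121  0.282]
4 1.62,0.00,-0.09,0.000,0.016,-0.000
-> [ 0.531 -0.12   0.276]
5 1.62,0.00,0.07,0.000,0.016,0.000
-> [ 0.516 -0.119  0.269]
6 1.60,0.00,0.23,-0.000,0.016,-0.000
-> [ 0.503 -0.119  0.26 ]
7 1.57,-0.00,0.39,0.000,0.016,0.000
-> [ 0.49  -0.118  0.251]
8 1.52,-0.00,0.54,0.000,0.016,0.000
-> [ 0.477 -0.117  0.24 ]
9 1.46,0.00,0.69,-0.000,0.016,-0.000
-> [ 0.466 -0.116  0.229]
10 1.39,0.00,0.83,0.000,0.016,0.000
-> [ 0.456 -0.116  0.216]
11 1.30,-0.00,0.96,0.000,0.016,0.000
-> [ 0.447 -0.115  0.203]
12 1.19,0.00,1.08,0.000,0.016,-0.000
-> [ 0.439 -0.115  0.189]
13 1.08,0.00,1.19,-0.000,0.016,-0.000
-> [ 0.432 -0.114  0.175]
14 0.95,0.00,1.29,-0.000,0.016,0.000
-> [ 0.426 -0.114  0.16 ]
15 0.82,-0.00,1.38,-0.000,0.016,0.000
-> [ 0.422 -0.114  0.144]
16 0.67,-0.00,1.45,0.000,0.016,-0.000
-> [ 0.419 -0.114  0.129]
17 0.52,0.00,1.51,0.000,0.016,-0.000
-> [ 0.417 -0.114  0.113]
18 0.37,0.00,1.55,-0.000,0.016,0.000
-> [ 0.417 -0.114  0.097]
19 0.21,-0.00,1.58,0.000,0.016,-0.000
-> [ 0.418 -0.114  0.081]
20 0.05,-0.00,1.59,0.000,0.016,-0.000
-> [ 0.42  -0.114  0.065]
21 -0.11,0.00,1.58,-0.000,0.016,0.000
-> [ 0.424 -0.114  0.05 ]
22 -0.27,-0.00,1.56,-0.000,0.016,0.000
```

Request:
apply_moves(
  commands=[1.95, 0, -0.7, 0, 0.011, 0, 0, 1.57, 0, -0.41, 0, 0.016, 0, 0, 1.6, 0, -0.25, 0, 0.016, 0, 0, 0.8, 0, -0.08, 0, 0.016, 0, 0],
)

```text
t: 24.0
tool_pos: [0.5527, -0.1213, 0.284]
tool_rot: [3.138, 0.34, 3.084]
contact_force: [2.2, -3.7, -5.2]
gripper_width: 0.0336
grasp_force: 25.0
```

Run:
```python
from h import *
s,A=where()
```

```text
t 24.0 tcp [ 0.5527 -0.1213  0.284 ] [3.138 0.34  3.084] q [-0.49  0.24  1.41  0.15  1.18 -2.04] F [ 2.2 -3.7 -5.2] w 0.03357482481260693
grasp@locker [-0.0117  0.0023  0.3019] r 0.1870721231335156 door~ 1.5707976189048158
```

Request:
apply_moves(
  commands=[0.8, 0, -0.02, 0, 0, 0, 0, 1.2, 0, 0.05, 0, 0.016, 0, 0],
)

```text
t: 24.2
tool_pos: [0.5343, -0.1203, 0.2769]
tool_rot: [3.138, 0.325, 3.084]
contact_force: [2.9, -4.2, -7.2]
gripper_width: 0.0336
grasp_force: 25.0
```

Run:
```python
from h import *
s,A=where();a0=1.46
off=RL@np.array([0.0003,.0022,.0])
w=[]
for i,a in enumerate(np.linspace(a0,.0,19)[1:]):
    q,B=grip(door(a)+off,PHI,.05+.35*a/1.87);w.append((q,B,1))
plan(w)
```

```text
t 24.2 tcp [ 0.5343 -0.1203  0.2769] [3.138 0.325 3.084] q [-0.5   0.22  1.46  0.15  1.17 -2.06] F [ 2.9 -4.2 -7.2] w 0.033561302947846136
grasp@locker [-0.0299  0.0023  0.2949] r 0.18670430404650135 door~ 1.4664203742177269
-> [ 0.519 -0.12   0.27 ]
1 1.63,-0.02,0.18,0.004,0.017,0.001
-> [ 0.506 -0.119  0.262]
2 1.51,-0.00,0.33,0.000,0.015,-0.000
-> [ 0.493 -0.118  0.253]
3 1.47,0.00,0.47,0.000,0.015,0.000
-> [ 0.481 -0.117  0.244]
4 1.42,-0.00,0.61,0.000,0.015,-0.000
-> [ 0.47  -0.117  0.233]
5 1.35,0.00,0.74,-0.000,0.015,-0.000
-> [ 0.46  -0.116  0.222]
6 1.27,0.00,0.86,0.000,0.015,-0.000
-> [ 0.451 -0.116  0.209]
7 1.19,-0.00,0.98,0.000,0.015,0.000
-> [ 0.443 -0.115  0.196]
8 1.09,-0.00,1.09,-0.000,0.015,-0.000
-> [ 0.435 -0.115  0.183]
9 0.98,0.00,1.18,-0.000,0.015,0.000
-> [ 0.429 -0.114  0.169]
10 0.86,-0.00,1.27,0.000,0.015,0.000
-> [ 0.424 -0.114  0.154]
11 0.73,-0.00,1.34,0.000,0.015,0.000
-> [ 0.421 -0.114  0.139]
12 0.60,-0.00,1.40,0.000,0.015,-0.000
-> [ 0.418 -0.114  0.124]
13 0.46,-0.00,1.45,0.000,0.015,0.000
-> [ 0.417 -0.114  0.109]
14 0.32,0.00,1.49,-0.000,0.015,-0.000
-> [ 0.417 -0.114  0.094]
15 0.18,-0.00,1.51,0.000,0.015,0.000
-> [ 0.418 -0.114  0.079]
16 0.03,0.00,1.52,0.000,0.015,0.000
-> [ 0.42  -0.114  0.064]
17 -0.11,-0.00,1.51,0.000,0.015,-0.000
-> [ 0.424 -0.114  0.049]
18 -0.26,0.00,1.49,0.000,0.015,0.000
```

The door is free: 1.47 rad, with the load in the hand. I keep lowering it.

Request:
apply_moves(
  commands=[1.63, -0.02, 0.18, 0.004, 0.017, 0, 0, 1.51, 0, 0.33, 0, 0.015, 0, 0, 1.47, 0, 0.47, 0, 0.015, 0, 0, 1.42, 0, 0.61, 0, 0.015, 0, 0, 1.35, 0, 0.74, 0, 0.015, 0, 0, 1.27, 0, 0.86, 0, 0.015, 0, 0, 1.19, 0, 0.98, 0, 0.015, 0, 0, 1.09, 0, 1.09, 0, 0.015, 0, 0, 0.98, 0, 1.18, 0, 0.015, 0, 0],
)

```text
t: 25.1
tool_pos: [0.4362, -0.1146, 0.1831]
tool_rot: [-3.141, 0.191, 3.084]
contact_force: [11.9, 0.0, -6.5]
gripper_width: 0.034
grasp_force: 25.0
```

Request:
apply_moves(
  commands=[0.86, 0, 1.27, 0, 0.015, 0, 0, 0.73, 0, 1.34, 0, 0.015, 0, 0, 0.6, 0, 1.4, 0, 0.015, 0, 0, 0.46, 0, 1.45, 0, 0.015, 0, 0, 0.32, 0, 1.49, 0, 0.015, 0, 0, 0.18, 0, 1.51, 0, 0.015, 0, 0, 0.03, 0, 1.52, 0, 0.015, 0, 0],
)

```text
t: 25.8
tool_pos: [0.4199, -0.1138, 0.0797]
tool_rot: [-3.141, 0.087, 3.083]
contact_force: [9.0, 3.6, 4.4]
gripper_width: 0.0336
grasp_force: 25.0
```

Run:
```python
from h import *
s,A=where()
off=RL@np.array([0.0,.0022,.0])
w=[]
for i,a in enumerate(np.linspace(.16,.0,5)[1:]):
    q,B=grip(door(a)+off,PHI,.05+.35*a/1.87);w.append((q,B,1))
plan(w)
```

```text
t 25.8 tcp [ 0.4199 -0.1138  0.0797] [-3.141  0.087  3.083] q [-0.56  0.37  1.9   0.06  0.8  -2.11] F [9.  3.6 4.4] w 0.033634950912934315
grasp@locker [-0.1401  0.0022  0.0986] r 0.18475239815525657 door~ 0.16465206475612393
-> [ 0.419 -0.114  0.071]
1 0.20,-0.00,0.84,-0.001,0.015,-0.000
-> [ 0.42  -0.114  0.064]
2 -0.08,-0.00,0.74,-0.000,0.007,0.000
-> [ 0.422 -0.114  0.056]
3 -0.11,0.00,0.74,0.000,0.007,0.000
-> [ 0.423 -0.114  0.049]
4 -0.15,0.00,0.73,-0.000,0.007,0.000
```

Request:
apply_moves(
  commands=[-0.1, 0, 0.84, 0, 0.012, 0, 0, -0.1, 0, 0.74, 0, 0.007, 0, 0, -0.12, 0, 0.74, 0, 0.007, 0, 0, -0.15, 0, 0.73, 0, 0.007, 0, 0, 0, 0, 0.2, 0, 0, 0, 0, 0, 0, 0, 0, 0, 0, 0],
)

```text
t: 26.4
tool_pos: [0.4265, -0.1141, 0.0494]
tool_rot: [-3.14, 0.055, 3.084]
contact_force: [0.3, 4.5, 24.9]
gripper_width: 0.0333
grasp_force: 25.0
```

Run:
```python
from h import *
s,A=where()
```

```text
t 26.4 tcp [ 0.4265 -0.1141  0.0494] [-3.14   0.055  3.084] q [-0.55  0.44  1.89  0.04  0.76 -2.08] F [ 0.3  4.5 24.9] w 0.03328510018946168
grasp@locker [-0.1329  0.0023  0.0683] r 0.18417887155880658 door~ -0.004283426925246969
```

Request:
apply_moves(
  commands=[0, 0, 0, 0, 0, 0, 0.9, 0, 0, 0, 0, 0, 0, 0.9, 0, 0, 0, 0, 0, 0, 0.9, 0, 0, 0, 0, 0, 0, 0.9, 0, 0, 0, 0, 0, 0, 0.9, 0, 0, 0, 0, 0, 0, 0.9],
)

```text
t: 27.0
tool_pos: [0.4249, -0.1141, 0.0473]
tool_rot: [-3.141, 0.05, 3.084]
contact_force: [-0.1, -0.6, -0.2]
gripper_width: 0.0787
grasp_force: 0.0
```

Request:
apply_moves(
  commands=[0, 0, -1, 0, 0, 0, 1, 0, 0, -2.5, 0, 0, 0, 1, 0, 0, -3, 0, 0, 0, 1, 0, 0, -3, 0, 0, 0, 1, 0, 0, -3, 0, 0, 0, 1, 1.5, 0, -2, 0, 0, 0, 1, 1.5, 0, -1, 0, 0, 0, 1, 0, 0, 0, 0, 0, 0, 1, 0, 0, 0, 0, 0, 0, 1, 0, 0, 0, 0, 0, 0, 1],
)

```text
t: 28.0
tool_pos: [0.3876, -0.1119, 0.2003]
tool_rot: [-3.141, 0.049, 3.084]
contact_force: [-0.5, -0.5, -0.1]
gripper_width: 0.0882
grasp_force: 0.0
```

Run:
```python
from h import *
s,A=where()
a=capture("wrist");b=capture("scene");cv2.imwrite("pics/c6.png",np.hstack([a[0:384,60:460],b[:,112:512]])[...,::-1])
print(proj("wrist",[door(0),lw(-.152,0,.063)],s),proj("wrist",[lw(-.152,0,.078)],s))
```

```text
t 28.0 tcp [ 0.3876 -0.1119  0.2003] [-3.141  0.049  3.084] q [-0.59  0.14  1.76  0.03  1.2  -2.12] F [-0.5 -0.5 -0.1] w 0.08816148259838757
grasp@locker [-0.1718  0.0022  0.2193] r 0.2353382257001794 door~ 0.7183674313956147
[[255.72315146 212.52225283]
 [255.71291212 196.25990205]] [[255.57833894 201.54479477]]
```

View pics/c6.png

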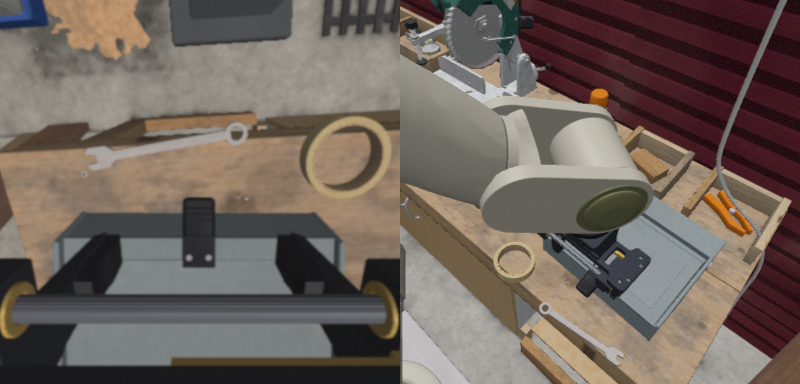

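The door is shut: the pull tip is at row 198 (expected 196), the masking tape is where it was, and the arm is clear. I hand in the job.

```bash
python3 -c "
from rig import *
print(close_job())"
```

```text
the job is handed in; nothing more can be done
None
```

The job is handed in with no verdict returned: the battery was set down upright beside the stored one, and the door was lifted to its stop, lowered by hand and shut. I did not see the stay's pawl re-arm; I take it from the door being fully shut. Joint 6 also touched its range limit once (−2.884 against −2.88) on the first approach to the pull.

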